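# Demould resin castings and send the tray into the analyser

## Task

Take the black curing hood off the mould by its bar handle and stand it on the white mat. Lift every resin casting out of the mould cavities and stand each upright, foot down on the floor of its own pocket of the grey carrier tray; once all are loaded, push the tray along the rollers fully home against the stop of the docking bay. Put the hood back over the empty mould so that it sits down flat on the mould's flange, and leave the other things on the bench where they are.

Things in the scene. Friction and masses are not known exactly. Their poses are not given: they have to be found in the camera images.
- mould: fixed: dark flange plate 136 (x) x 252 (y) x 8 mm, on it an aluminium block 96 x 212 mm, top 28 mm above the bench. Five open cavities along y, centres y = -84, -42, 0, 42, 84 mm, x = 0, each 59 (x) x 27 (y) mm, 10 mm deep (floor 18 mm above the bench). Origin: centre of its underside. To the left or right in front of the robot, the mat on the other side
- mat: fixed flat white mat 150 (x) x 270 (y) x 3 mm; origin at the centre of its underside
- hood: loose black hood, a box open below, outside 118 (x) x 234 (y) x 70 mm, 4 mm walls, 0.3 kg. Steel bar handle on top: 14 mm thick, along y (-55..55 mm), axis 106 mm above the lower rim, 29 mm free below. Origin: centre of the lower rim. Starts seated on the mould flange, round the block with 7 mm play all round: origin 8 mm above the bench, axes along the mould's
- track: fixed roller track along its y: rails 550 mm long, 89 mm apart inside, 75 mm high; 14 free rollers across it, tops 63 mm above the bench, light friction. Docking bay at the +y end: cheeks 120 mm high from y = 75 mm, stop face y = 262 mm, behind it a box 150 mm wide (x), 130 mm high to y = 321 mm. Lip 78 mm high at y = -262 mm. Origin: centre, on the bench
- bay_home (a point): the place of the tray's origin when the tray stands fully home in the bay against the stop; 155 mm along track y, on the rollers (63 mm above the bench); axes as the track
- tray: loose grey tray on the rollers, 80 (x) x 214 (y) mm, 0.35 kg; floor 5 mm thick, walls 4 mm thick, 20 mm high; five pockets along y, centres y = -84, -42, 0, 42, 84 mm, x = 0, each 72 (x) x 38 (y) mm inside. At each end an upright plate 60 mm wide (x), 55 mm high, 4 mm thick (outer faces y = -107, 107 mm) to push on. Origin: centre of its underside; axes as the track
- casting1: resin casting, an upside-down T: foot 56 (x) x 24 (y) x 12 mm, from its middle an upright web 10 mm thick (x), 24 mm wide (y), up to 46 mm above the underside; 60 g; origin: centre of its underside, z up. Starts in a mould cavity, its x along the mould's; absent (None) in some starts
- casting2: resin casting, an upside-down T: foot 56 (x) x 24 (y) x 12 mm, from its middle an upright web 10 mm thick (x), 24 mm wide (y), up to 46 mm above the underside; 60 g; origin: centre of its underside, z up. Starts in a mould cavity, its x along the mould's; absent (None) in some starts
- casting3: resin casting, an upside-down T: foot 56 (x) x 24 (y) x 12 mm, from its middle an upright web 10 mm thick (x), 24 mm wide (y), up to 46 mm above the underside; 60 g; origin: centre of its underside, z up. Starts in a mould cavity, its x along the mould's; absent (None) in some starts
- casting4: resin casting, an upside-down T: foot 56 (x) x 24 (y) x 12 mm, from its middle an upright web 10 mm thick (x), 24 mm wide (y), up to 46 mm above the underside; 60 g; origin: centre of its underside, z up. Starts in a mould cavity, its x along the mould's; absent (None) in some starts
- casting5: resin casting, an upside-down T: foot 56 (x) x 24 (y) x 12 mm, from its middle an upright web 10 mm thick (x), 24 mm wide (y), up to 46 mm above the underside; 60 g; origin: centre of its underside, z up. Starts in a mould cavity, its x along the mould's; absent (None) in some starts
- vial: bystander: small capped glass vial, 22 mm across, 45 mm high, between mould and mat; leave alone; origin under its centre
- beaker: bystander: glass beaker, 66 mm across, 85 mm high; leave alone; origin under its centre
- dish: bystander: white dish, 90 mm across, 16 mm high; leave alone
- weight: bystander: steel weight, 40 mm across, 30 mm high; leave alone
Things that resemble listed ones, but are neither listed nor needed, are in the scene too. What is shaped like the tray but green is not meant.

How it is judged:
By the outcome, as a careful person would: the job done as asked, in the order asked, and still so for the second after the job is handed in, with the robot touching nothing.
Of casting1, casting2, casting3, casting4, casting5 only 3 to 5 are there at a start; the rules pass over those that are not, and their reading is None.
At some moment in a run one of hood, tray may be knocked a few centimetres aside while the robot is not near it.
Once in a run the grip may slacken for a moment while it holds something.
It also fails if it takes over 210 s, if anything falls off the work surface, if the arm or the gripper's body presses on something with over 40 N, if the wrist force passes 120 N, or if a joint passes its speed limit or range.

## Robot

A 6-joint arm with a two-finger parallel gripper is mounted at the origin on the work surface. World frame = base frame: x ahead of the robot, y to its left, z up, the work surface at z = 0. Lengths are in m, angles in rad, forces in N, time in s.
With the tool pointing down it reaches from about 0.275 to 1 m from the base axis. Payload 8.4 kg.
Tool frame: the origin (TCP) lies on the centre line of the jaws, within the pads' length; the fingertips stand 17 mm ahead of it and the grasp point (between the pads) lies 2 mm behind it (bot.tcp_to_tips is the y of the fingertips in the tool frame, in m); y points along the fingers, z is the direction in which the jaws open and shut, and the axes are right-handed (so a half turn about y gives the same grasp; the last joint's range is limited). The gripper opens to 85 mm and grips with 20 to 120 N. Pads are 22 mm wide; open, the fingers measure 114 mm over their backs; the gripper's body (76 mm by 85 mm) begins 54 mm behind the grasp point. The pads swing forward as they close: fully open they stand 13 mm farther back than shut.
Start: joints at [1.172, 0.353, 1.633, -0, 1.155, -0.002], TCP at [0.242, 0.576, 0.248] pointing down, gripper open.
Joint ranges: [-2.63, 2.63], [-0.92, 2.1], [0.06, 2.66], [-1.3, 4.44], [0, 2.69], [-3.02, 3.02]. Speed limits (rad/s): [2.22, 2.22, 2.79, 3.14, 3.14, 3.14].

## Interface

Orientations are given as a unit quaternion [x, y, z, w].
In Python, from workcell import bot, hand, kinematics, get_obs, vision, hand_in gives the robot as it stands. The module is installed in compiled form; this text tells all that it offers. Calls block until the motion is done:
- bot.reach(position, orientation): joint-space move of the TCP to a pose.
- bot.servo_line(position, ori=None, velocity=0.15): straight line of the TCP; ori=None keeps the orientation; velocity is the mean speed in m/s.
- bot.goto_joints(angles): joint-space move.
- hand.move_gripper(opening, strength=None): finger opening in m; strength is the grip in N (None keeps the last); returns when the fingers have stopped.
- bot.dwell(seconds).
- kinematics.solve_ik(position, orientation): joint angles nearest the present ones, or None.
- get_obs(): the state.
- vision.read_camera(name): name is "scene" or "top" or "wrist"; returns a dict with "frame" (400x640x3 uint8, red, green, blue), "intrinsics" (3x3 intrinsics, pixels), "view" (4x4, takes a point from world to camera coordinates). Camera axes: x right, y down, z forward; pixel columns grow to the right and rows downward; lengths in m; the calibration is good to about 2 mm. A picture is of the moment at which its call begins. There is no depth.
A pose or a line that the arm cannot do raises bot.IKError and nothing moves.
- hand_in(): hands the job in, once; it reports no verdict.
The state is a dict: "time_s": time; "joint_pos": joint angles; "joint_vel": joint speeds; "joint_efforts": joint torques, N m; "position": TCP position; "orientation": TCP orientation; "wrist_force": force on the tool from outside, world axes, zero at the start; "ft_torque": the same for the moment, N m; "gripper_width": finger opening in m.
Only numpy, scipy, OpenCV 4.12 (cv2) and the standard library are available. Lean on these libraries where they do the work, as an engineer would, in place of code of your own. Each camera call takes 0.05 s, during which the arm holds its last target.

## Working session

There is one attempt and no reset: what is moved stays moved. The work goes in short steps, each a Python script; the robot and the scene stay as the last script left them, time stands still between calls to the robot, and variables do not carry over. Pictures are saved under pics/ and viewed, and the job is handed in when it is done.

```bash
mkdir -p pics; ls
python3 - <<'E'
from workcell import bot, hand, kinematics, get_obs, vision
import cv2, numpy as np
o=get_obs();print(o, bot.tcp_to_tips)
for n in ["scene","top","wrist"]:
    c=vision.read_camera(n); cv2.imwrite(f"pics/a_{n}.png",c["frame"][:,:,::-1]); print(n,c["intrinsics"].tolist(),np.round(c["view"],4).tolist())
E
```

```text
pics
{'time_s': 0.0, 'joint_pos': array([ 1.17158676e+00,  3.53637526e-01,  1.63413466e+00, -2.72933604e-05,
        1.15520323e+00, -2.40435944e-03]), 'joint_vel': array([-0.00084107, -0.00055753, -0.00112882,  0.00011701,  0.0009843 ,
        0.00054705]), 'joint_efforts': array([ 1.93361404e-03, -6.05222368e+01, -3.42086649e+01,  8.74624652e-05,
        8.65385751e-03,  2.10050558e-05]), 'position': array([0.24137986, 0.57601576, 0.24756807]), 'orientation': array([ 0.69371666, -0.13945824,  0.13928052, -0.69275503]), 'wrist_force': array([-1.36208497, -0.24675977,  0.33206816]), 'ft_torque': array([-0.00714669, -0.00211685,  0.00405026]), 'gripper_width': 0.08537954539295821} 0.017
scene [[408.76134196244635, 0.0, 314.13977838049254], [0.0, 408.76134196244635, 198.67915288743933], [0.0, 0.0, 1.0]] [[0.0535, 0.9985, 0.0139, -0.011], [0.7807, -0.0332, -0.6241, -0.2903], [-0.6226, 0.0443, -0.7812, 1.3854], [0.0, 0.0, 0.0, 1.0]]
top [[399.15831219317187, 0.0, 323.400003562903], [0.0, 399.15831219317187, 195.52146866490625], [0.0, 0.0, 1.0]] [[-0.0121, -0.9998, 0.0188, -0.0147], [-0.9818, 0.0083, -0.1897, 0.4627], [0.1895, -0.0207, -0.9817, 1.1262], [0.0, 0.0, 0.0, 1.0]]
wrist [[329.87168018665244, 0.0, 317.12470108734607], [0.0, 329.87168018665244, 206.2975254062422], [0.0, 0.0, 1.0]] [[0.3865, 0.9223, -0.0013, -0.6251], [0.8815, -0.369, 0.2947, -0.0401], [0.2713, -0.115, -0.9556, 0.3791], [0.0, 0.0, 0.0, 1.0]]
```

View pics/a_top.png

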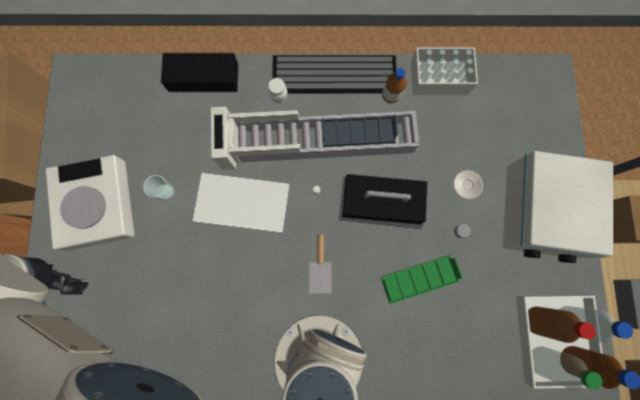

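View pics/a_scene.png

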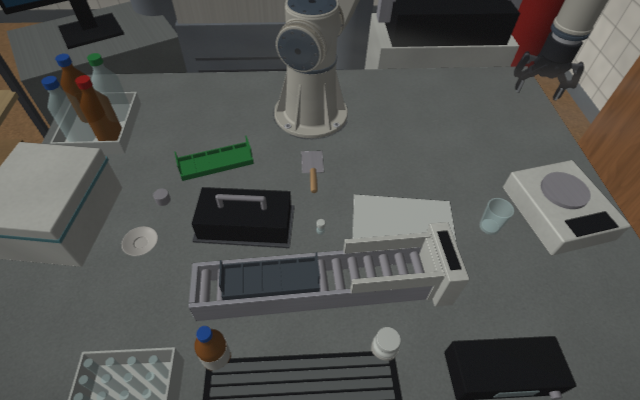

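View pics/a_wrist.png

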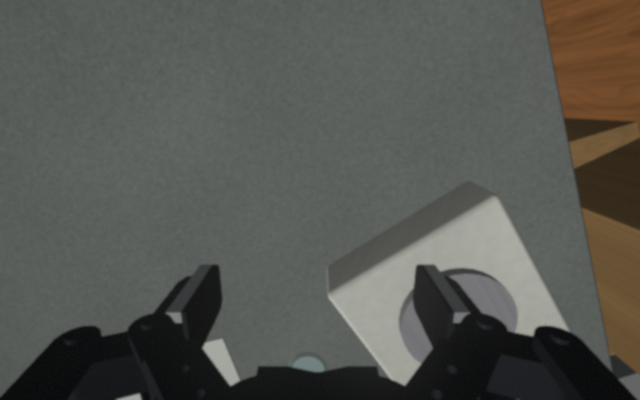

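The top view shows the hood at px (385,200), with its handle from (367,194) to (410,196). The mat is at (240,203), the vial at (316,189), and the track runs along row 130 with the bay on the left (+y). The tray is at (360,131). The green decoy is at (420,279). I'll zoom in to get accurate pixels.

```bash
cat > h.py <<'E'
import numpy as np, cv2
from workcell import bot, hand, kinematics, get_obs, vision
from scipy.spatial.transform import Rotation as R
def cam(n): return vision.read_camera(n)
def ray(c,px,z):
    K=c["intrinsics"];V=np.array(c["view"]);d=V[:3,:3].T@np.linalg.inv(K)@np.array([px[0],px[1],1.]);o=-V[:3,:3].T@V[:3,3]
    return o+d*(z-o[2])/d[2]
def proj(c,p):
    V=np.array(c["view"]);q=c["intrinsics"]@(V[:3,:3]@np.asarray(p)+V[:3,3]);return q[:2]/q[2]
def tri(c1,p1,c2,p2):
    A=[];b=[]
    for c,p in((c1,p1),(c2,p2)):
        V=np.array(c["view"]);d=V[:3,:3].T@np.linalg.inv(c["intrinsics"])@np.array([p[0],p[1],1.]);d/=np.linalg.norm(d);o=-V[:3,:3].T@V[:3,3]
        M=np.eye(3)-np.outer(d,d);A.append(M);b.append(M@o)
    return np.linalg.lstsq(np.vstack(A),np.hstack(b),rcond=None)[0]
def down(yaw):
    "tool down, jaw axis (tool z) along world direction angle yaw; picks half-turn with joint6 nearest"
    z=np.array([np.cos(yaw),np.sin(yaw),0]);y=np.array([0,0,-1.]);x=np.cross(y,z)
    return R.from_matrix(np.column_stack([x,y,z])).as_quat()
def crop(c,x0,y0,x1,y1,s,name):
    cv2.imwrite("pics/"+name,cv2.resize(c["frame"][y0:y1,x0:x1,::-1],None,fx=s,fy=s,interpolation=cv2.INTER_CUBIC))
def st(): 
    o=get_obs();return f"t={o['time_s']:.1f} p={np.round(o['position'],4)} F={np.round(o['wrist_force'],1)} w={o['gripper_width']:.4f}"
E
python3 - <<'E'
from h import *
import pickle
c=cam("top");pickle.dump(c,open("top0.pkl","wb"));crop(c,180,90,440,240,3,"b_top.png")
c=cam("scene");pickle.dump(c,open("sc0.pkl","wb"));crop(c,180,150,480,330,2.6,"b_sc.png")
E
```

```text
(no output)
```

View pics/b_top.png

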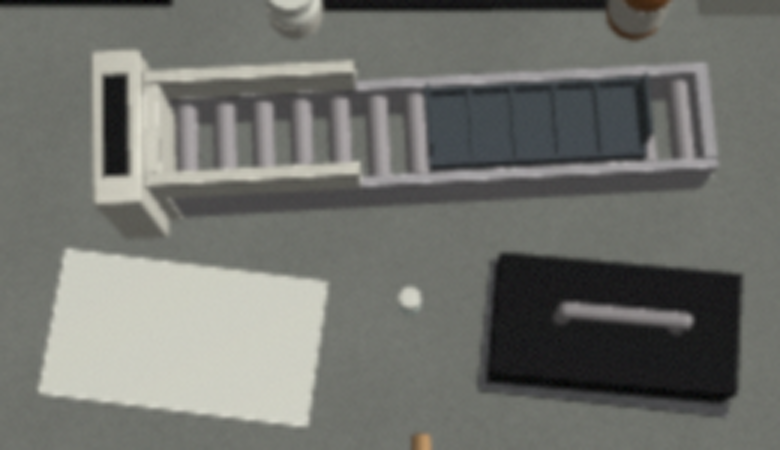

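View pics/b_sc.png

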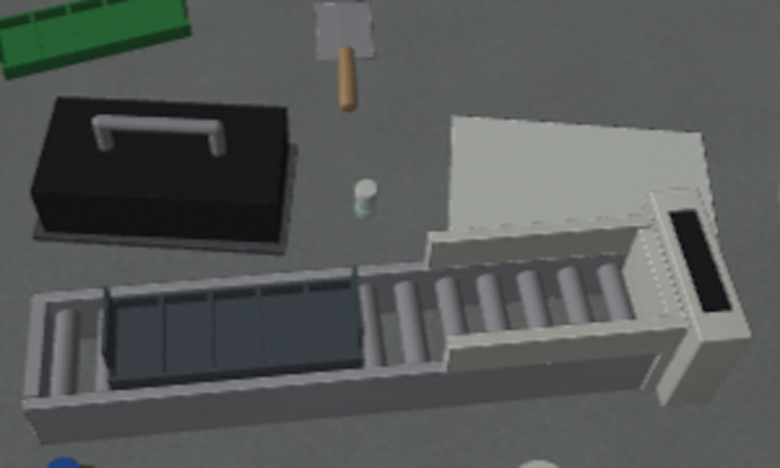

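```bash
cat > meas.py <<'E'
from h import *
import pickle
def rect(c,mask,z,label=""):
    n,l,s,_=cv2.connectedComponentsWithStats(mask.astype(np.uint8));i=1+np.argmax(s[1:,4]);m=(l==i).astype(np.uint8)
    ct=max(cv2.findContours(m,cv2.RETR_EXTERNAL,cv2.CHAIN_APPROX_NONE)[0],key=len)[:,0,:]
    P=np.array([ray(c,p,z)[:2] for p in ct],np.float32)
    r=cv2.minAreaRect(P*1000);b=cv2.boxPoints(r)
    e0,e1=b[1]-b[0],b[2]-b[1];e=e0 if np.linalg.norm(e0)>np.linalg.norm(e1) else e1
    a=np.degrees(np.arctan2(e[1],e[0]))%180
    print(label,"c",np.round(r[0],1),"size",np.round(r[1],1),"long axis deg",round(a,2),"area",s[i,4]);return r,a
def box(sh,x0,y0,x1,y1):
    m=np.zeros(sh[:2],bool);m[y0:y1,x0:x1]=1;return m
E
python3 - <<'E'
from meas import *
t=pickle.load(open("top0.pkl","rb"));s=pickle.load(open("sc0.pkl","rb"))
T=t["frame"].astype(int);S=s["frame"].astype(int)
g=T.mean(2);gs=S.mean(2)
rect(t,(g>160)&box(T.shape,185,165,300,240),.003,"mat top")
rect(t,(g>70)&box(T.shape,355,185,418,203),.114,"handle top")
rect(s,(gs>70)&box(S.shape,212,190,270,212),.114,"handle sc")
rect(t,(g<50)&box(T.shape,335,170,435,225),.078,"hood top(z78)")
# tray in top
b=(T[:,:,2]-T[:,:,0]>6)&(g<100)&box(T.shape,310,110,405,150)
rect(t,b,.083,"tray top"); 
b=(S[:,:,2]-S[:,:,0]>6)&(gs<100)&box(S.shape,210,250,325,310)
rect(s,b,.083,"tray scene")
# track hand points, from crops
tc=lambda x,y:(180+x/3,90+y/3)
sc=lambda x,y:(180+x/2.6,150+y/2.6)
for nm,p,z in [("box top corners fl",(93,52),.13),("fr",(140,50),.13),("bl",(97,202),.13),("br",(143,200),.13),("lip outer far",(708,65),.075),("lip near",(716,160),.075),("cheek far +",(354,62),.12),("cheek near",(358,163),.12),("cheek far in",(356,73),.12)]:
    print(nm,np.round(ray(t,tc(*p),z)*1000,1))
for nm,p,z in [("rail top -y near",(34,295),.075),("rail far",(25,398),.075),("box near -",(650,197),.13),("box near +",(702,190),.13),("box far +",(748,333),.13),("box far -",(694,338),.13)]:
    print("sc",nm,np.round(ray(s,sc(*p),z)*1000,1))
E
```

```text
mat top c [453.3 228. ] size [269.8 148.7] long axis deg 82.28 area 4370
handle top c [ 450.4 -198. ] size [119.9  16.9] long axis deg 84.23 area 235
handle sc c [ 460.7 -199.5] size [122.6  38.4] long axis deg 84.27 area 284
hood top(z78) c [ 444.2 -192.3] size [235.1 125.8] long axis deg 84.22 area 3259
tray top c [ 648.9 -122.1] size [ 80.5 208.6] long axis deg 92.62 area 1753
tray scene c [ 649.9 -121.5] size [ 97.2 216.7] long axis deg 92.94 area 3276
box top corners fl [701.9 296.2 130. ]
fr [703.7 252.3 130. ]
bl [555.6 286.6 130. ]
br [557.2 244.7 130. ]
lip outer far [ 709.5 -298.7   75. ]
lip near [ 610.6 -301.1   75. ]
cheek far + [695.1  51.6 120. ]
cheek near [594.8  47.9 120. ]
cheek far in [684.   49.7 120. ]
sc rail top -y near [ 608.8 -299.8   75. ]
sc rail far [ 705.4 -294.7   75. ]
sc box near - [566.2 246.3 130. ]
sc box near + [560.7 294.7 130. ]
sc box far + [702.2 295.  130. ]
sc box far - [704.6 250.  130. ]
```

The mat fits its given size: centre (453,228) mm, yaw −7.7°. The hood and mould are at about (450,−196), yaw −5.8°. The track is at about (643,−22), yaw 2.7°, with the tray around track y = −100. I'll hover over the hood to refine its pose with the wrist camera.

```bash
cat >> h.py <<'E'
def best(pos,yaw):
    out=[]
    q0=get_obs()["joint_pos"]
    for y in (yaw,yaw+np.pi):
        q=kinematics.solve_ik(list(pos),list(down(y)))
        if q is not None:
            q=np.array(q);out.append((abs(q[5])+0.3*np.abs(q-q0).sum(),y,q))
    out.sort(key=lambda a:a[0]);return out[0][1],out[0][2]
E
python3 - <<'E'
from h import *
import pickle
yw=np.radians(-5.8)
y,q=best([.45,-.196,.30],yw);print(np.degrees(y),np.round(q,2),np.round(best([.65,-.12,.25],np.radians(2.7))[1],2))
bot.reach([.40,-.196,.30],list(down(y)));print(st())
c=cam("wrist");pickle.dump(c,open("w1.pkl","wb"));crop(c,0,0,640,400,1.25,"c_w.png")
V=np.array(c["view"]);print(-V[:3,:3].T@V[:3,3])
E
```

```text
-5.8 [-0.41  0.09  1.85 -0.    1.2  -0.31] [-0.18  0.41  1.55 -0.    1.19 -0.23]
t=3.0 p=[ 0.4003 -0.1956  0.3   ] F=[ 0.6 -0.2 -0.5] w=0.0855
[ 0.4097073  -0.12086237  0.42565297]
```

View pics/c_w.png

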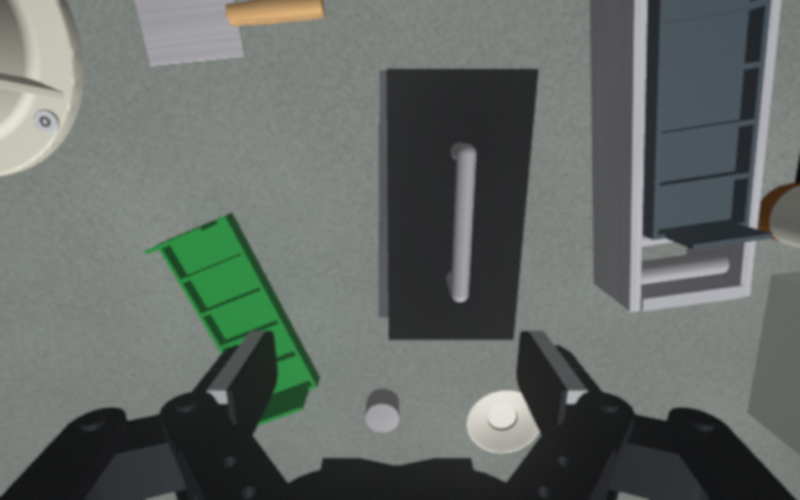

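The wrist view is clear. The handle runs (466,150) to (460,298), the hood top spans (388,70) to (515,338), and the tray is empty on the rollers at the upper right.

Run:
```python
from meas import *
c=pickle.load(open("w1.pkl","rb"));I=c["frame"].astype(int);g=I.mean(2)
rect(c,(g>95)&box(I.shape,350,105,390,250),.118,"handle")
rect(c,(g<58)&box(I.shape,306,50,435,274),.078,"hood top")
f=lambda x,y:(x/1.25,y/1.25)
for p in [(388,70),(538,70),(515,339),(389,339)]: print(np.round(ray(c,f(*p),.078)*1000,1))
for p in [(468,143),(460,301)]: print(np.round(ray(c,f(*p),.114)*1000,1))
```

```text
handle c [ 453.4 -197. ] size [119.9  13.1] long axis deg 84.29 area 1649
hood top c [ 453.  -195.6] size [230.3 115.9] long axis deg 84.21 area 21298
[407.9 -75.4  78. ]
[523.4 -87.   78. ]
[ 502.  -317.8   78. ]
[ 384.3 -305.9   78. ]
[ 460.9 -134.4  114. ]
[ 448.3 -258.2  114. ]
```

Run:
```python
from h import *
q=list(down(np.radians(-5.75)));x,y=.4531,-.1963
hand.move_gripper(.05,90)
bot.reach([x,y,.19],q);bot.servo_line([x,y,.111],velocity=.1);print(st())
hand.move_gripper(0,90);print(st())
bot.servo_line([x,y,.135],velocity=.06);print(st())
bot.servo_line([x,y,.195],velocity=.1);print(st())
c=cam("wrist");crop(c,0,0,640,400,1.25,"d_w.png")
```

```text
t=5.0 p=[ 0.4535 -0.1965  0.1116] F=[ 1.  -0.3  0.1] w=0.0498
t=5.5 p=[ 0.4528 -0.1963  0.1114] F=[-2.5  0.   5.3] w=0.0112
t=6.0 p=[ 0.4533 -0.1963  0.1353] F=[ 0.1  0.2 -2.5] w=0.0118
t=6.8 p=[ 0.4527 -0.1961  0.1945] F=[ 0.5  0.6 -2.8] w=0.0115
```

View pics/d_w.png

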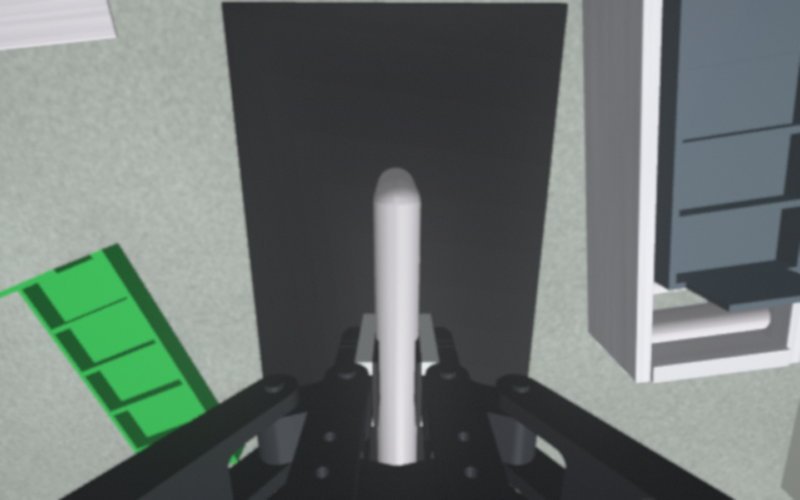

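The hood is held level, with the bar centred between the pads at about (397,340), and the wrist force of 2.8 N matches 0.3 kg. Next I carry it over to the mat.

Run:
```python
from h import *
a=-7.7;q=list(down(np.radians(a)));x,y=.4533,.228
bot.servo_line([x,y,.200],q,velocity=.25);print(st())
crop(cam("scene"),180,100,500,330,2.4,"e_s.png")
for z in (.13,.115,.110):
    bot.servo_line([x,y,z],velocity=.08);print(st())
z=.110
while get_obs()["wrist_force"][2]<2 and z>.098:
    z-=.002;bot.servo_line([x,y,z],velocity=.03);print(st())
```

```text
t=8.7 p=[0.4532 0.2272 0.1999] F=[ 0.2  0.  -2.8] w=0.0112
t=9.7 p=[0.4537 0.2282 0.1304] F=[-0.2  0.1 -2.9] w=0.0114
t=10.1 p=[0.453  0.2279 0.1148] F=[ 0.6  0.1 -2.4] w=0.0112
t=10.3 p=[0.4532 0.228  0.1099] F=[-0.2 -0.2 -2. ] w=0.0114
t=10.6 p=[0.4533 0.228  0.108 ] F=[ 0.3 -0.5 -2.7] w=0.0111
t=10.8 p=[0.453  0.2282 0.1063] F=[-3.7  1.5  4.3] w=0.0119
```

View pics/e_s.png

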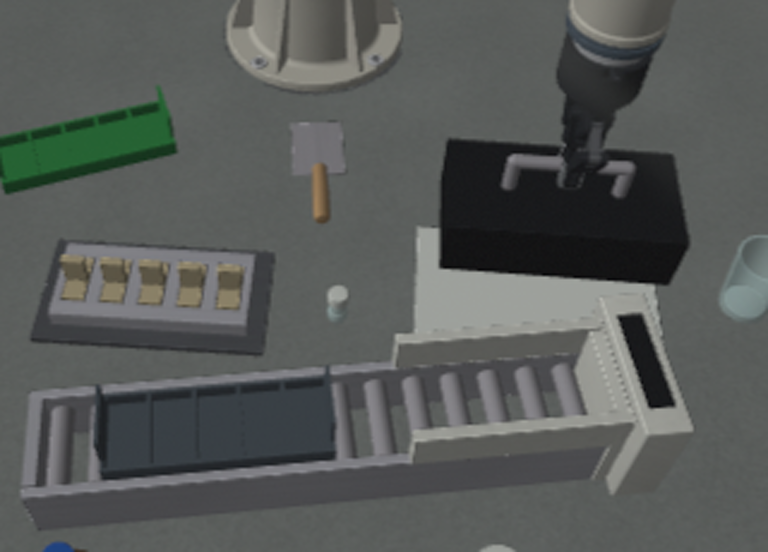

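All five cavities are filled, and the hood touched down at the expected height. I'll release it and look at the mould.

Run:
```python
from meas import *
hand.move_gripper(.05);p=get_obs()["position"]
bot.servo_line([p[0],p[1],.17],velocity=.15);print(st())
q=list(down(np.radians(-5.75)))
bot.reach([.42,-.21,.30],q);print(st())
c=cam("wrist");pickle.dump(c,open("w2.pkl","wb"));crop(c,0,0,640,400,1.25,"f_w.png")
t=cam("top");pickle.dump(t,open("top1.pkl","wb"));crop(t,180,90,440,240,3,"f_t.png")
I=c["frame"].astype(int)
```

```text
t=11.9 p=[0.4532 0.2278 0.1697] F=[-0.3  0.7 -0.4] w=0.0499
t=13.5 p=[ 0.4202 -0.2093  0.2995] F=[ 0.4 -0.8 -0. ] w=0.0500
```

View pics/f_w.png

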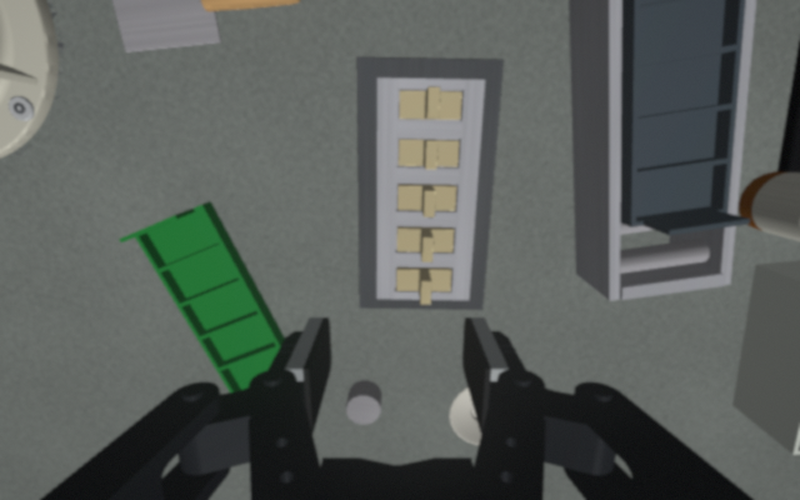

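View pics/f_t.png

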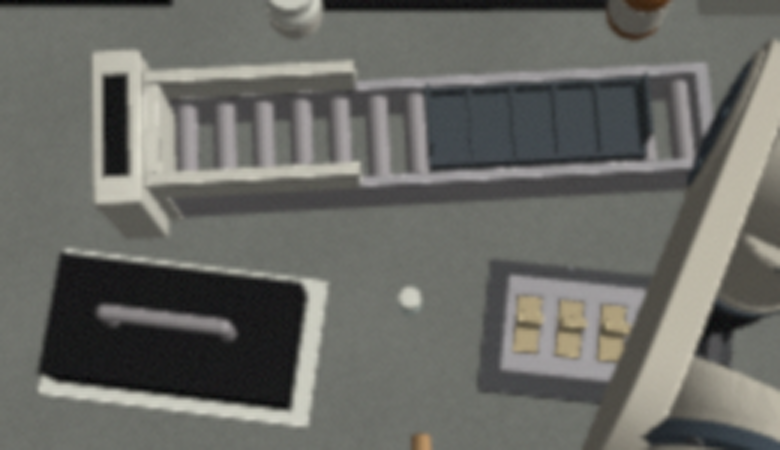

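The wrist view shows five upright castings from (430,104) to (425,285). The top view shows the hood squarely on the mat. Next I measure the mould block and the tray floor.

Run:
```python
from meas import *
c=pickle.load(open("w2.pkl","rb"));I=c["frame"].astype(int);g=I.mean(2)
print(I[70,305],I[60,290],I[75,330])
tan=(I[:,:,0]-I[:,:,2]>30)
m=((g>110)|tan)&box(I.shape,292,50,400,248)
rect(c,m,.028,"block")
m=((g<75))&box(I.shape,280,40,408,255); m|=box(I.shape,302,66,380,235)
rect(c,m,.008,"flange")
f=lambda x,y:(x/1.25,y/1.25)
n,l,s,ce=cv2.connectedComponentsWithStats((tan&box(I.shape,305,60,380,248)).astype(np.uint8))
for i in range(1,n):
    if s[i,4]>100: print(s[i],np.round(ray(c,ce[i],.030)*1000,1))
# web tops (z .064): front edges, read by hand
for p in [(434,87),(432,137),(430,187),(428,235),(426,280)]: print(np.round(ray(c,f(*p),.064)*1000,1))
u=np.radians(-5.75)
for k in (-84,-42,0,42,84): print(k,np.round(np.array([453.1,-196.2])+k*np.array([-np.sin(u),np.cos(u)]),1))
t=pickle.load(open("top1.pkl","rb"));T=t["frame"].astype(int);g=T.mean(2)
b=(T[:,:,2]-T[:,:,0]>6)&(g<100)&box(T.shape,310,110,405,150)
rect(t,b,.083,"tray top")
for p in [(624,0),(636,0)]: pass
# rail inner edges in wrist for track line; tray -y floor corner
for p,z in [((607,20),.075),((622,250),.075),((613,300),.075),((732,285),.075),((756,10),.075)]: print("rail",np.round(ray(c,f(*p),z)*1000,1))
for p,z in [((633,222),.083),((629,20),.083),((713,212),.083),((636,213),.118),((718,213),.118)]: print("tray",np.round(ray(c,f(*p),z)*1000,1))
```

```text
[151 152 156] [75 78 80] [169 158 126]
block c [ 452.  -200.6] size [217.7  96.8] long axis deg 83.46 area 14113
flange c [ 455.  -199.5] size [211.1 104.6] long axis deg 84.28 area 13182
[341  70  28  25 601] [ 473.5 -115.6   30. ]
[320  73  21  22 440] [ 445.9 -113.    30. ]
[319 112  20  21 389] [ 441.3 -154.7   30. ]
[340 113  27  22 533] [ 468.6 -158.5   30. ]
[319 149  19  19 358] [ 436.5 -196.4   30. ]
[339 149  26  24 496] [ 463.8 -200.9   30. ]
[318 183  19  18 333] [ 431.6 -237.7   30. ]
[338 183  25  26 443] [ 458.9 -244.1   30. ]
[318 215  43  28 709] [ 442.5 -283.6   30. ]
[ 463.4 -103.6   64. ]
[ 458.9 -142.3   64. ]
[ 454.  -183.8   64. ]
[ 449.  -226.5   64. ]
[ 443.8 -269.4   64. ]
-84 [ 444.7 -279.8]
-42 [ 448.9 -238. ]
0 [ 453.1 -196.2]
42 [ 457.3 -154.4]
84 [ 461.5 -112.6]
tray top c [ 649.1 -122. ] size [ 80.2 208.7] long axis deg 92.62 area 1736
rail [595.7 -70.7  75. ]
rail [ 617.9 -254.4   75. ]
rail [ 612.5 -301.8   75. ]
rail [ 719.1 -297.7   75. ]
rail [706.6 -75.1  75. ]
tray [ 621.4 -227.7   83. ]
tray [608.1 -73.8  83. ]
tray [ 687.6 -225.7   83. ]
tray [ 603.5 -211.4  118. ]
tray [ 665.1 -217.6  118. ]
```

Run:
```python
from meas import *
q=list(down(np.radians(2.7)))
bot.reach([.65,-.19,.30],q);print(st())
c=cam("wrist");pickle.dump(c,open("w3.pkl","wb"));crop(c,0,0,640,400,1.25,"g_w.png")
```

```text
t=14.6 p=[ 0.6491 -0.1899  0.2997] F=[-0.8 -0.2  0.1] w=0.0504
```

View pics/g_w.png

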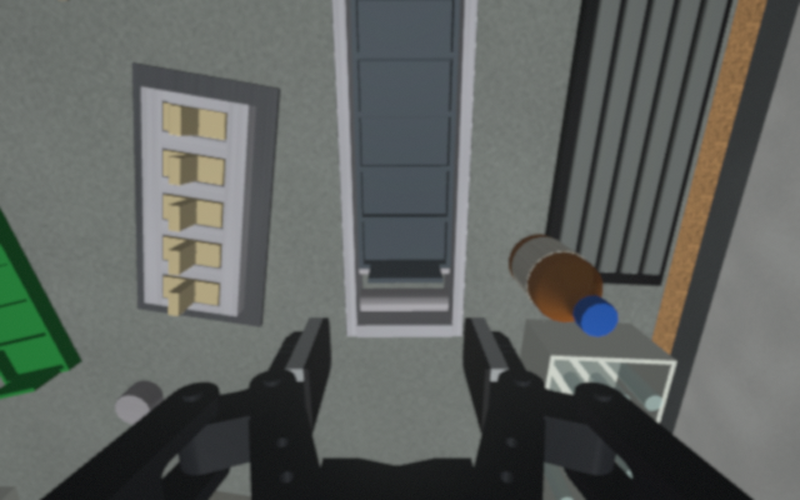

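The tray dividers sit at rows ≈58, 117, 166 and 215, with pocket walls at columns ≈360 and 449. I'll cast rays onto the divider tops at z = 83 mm.

Run:
```python
from meas import *
c=pickle.load(open("w3.pkl","rb"))
f=lambda x,y:(x/1.25,y/1.25)
for yy,xl,xr in [(58,357,453),(117,359,451),(166,361,449),(215,362,447)]:
    a=ray(c,f(xl,yy),.083)*1000;b=ray(c,f(xr,yy),.083)*1000
    print(np.round(a,1),np.round(b,1),np.round((a+b)/2,1))
print("rails inner/outer")
for p in [(333,0),(346,0),(464,0),(478,0),(347,335),(356,327),(455,327),(462,335)]: print(np.round(ray(c,f(*p),.075)*1000,1))
print("plate top -y",np.round(ray(c,f(371,264),.118)*1000,1),np.round(ray(c,f(440,262),.118)*1000,1))
g=c["frame"].astype(int).mean(2)
print([int(v) for v in g[20:260:1,320]][20:170])
```

```text
[615.  -63.7  83. ] [687.5 -60.3  83. ] [651.3 -62.   83. ]
[ 617.4 -105.8   83. ] [ 689.7 -102.4   83. ] [ 653.5 -104.1   83. ]
[ 619.8 -143.5   83. ] [ 691.3 -140.1   83. ] [ 655.5 -141.8   83. ]
[ 621.5 -183.8   83. ] [ 693.  -180.5   83. ] [ 657.3 -182.2   83. ]
rails inner/outer
[595.6 -23.9  75. ]
[605.3 -23.5  75. ]
[693.2 -19.3  75. ]
[703.6 -18.9  75. ]
[ 609.4 -300.9   75. ]
[ 617.7 -292.2   75. ]
[ 710.4 -287.8   75. ]
[ 717.7 -295.8   75. ]
plate top -y [ 632.1 -215.4  118. ] [ 686.  -211.2  118. ]
[86, 86, 86, 85, 85, 83, 80, 77, 77, 82, 85, 85, 86, 85, 86, 86, 85, 85, 86, 85, 86, 85, 86, 86, 85, 85, 85, 85, 85, 85, 85, 85, 85, 86, 85, 85, 85, 85, 85, 85, 85, 85, 85, 84, 85, 85, 84, 85, 84, 84, 84, 85, 84, 81, 82, 83, 84, 84, 84, 85, 84, 84, 84, 85, 84, 83, 83, 83, 83, 84, 84, 83, 83, 83, 83, 83, 83, 84, 84, 83, 82, 83, 83, 83, 83, 82, 82, 83, 83, 83, 80, 73, 67, 73, 79, 82, 82, 83, 83, 82, 84, 83, 82, 83, 82, 81, 82, 82, 81, 83, 82, 82, 82, 82, 82, 81, 82, 80, 81, 82, 82, 80, 82, 82, 81, 81, 82, 81, 82, 80, 72, 59, 52, 62, 74, 81, 81, 81, 81, 82, 82, 82, 81, 81, 80, 82, 81, 82, 83, 82]
```

The wrist rays give a tray centre of (654.4,−122.5) and a yaw of 2.8°. The dividers came out 40–42 mm apart and the walls 72 mm apart, which matches the given sizes. I'll move the first casting now and check the tray's +y edge with the top camera each time.

```bash
cat > cyc.py <<'E'
from meas import *
MC=np.array([.4531,-.1962]);MY=np.radians(-5.75)
TC=np.array([.6544,-.1225]);TY=np.radians(2.8)
def at(c,yaw,k): return c+k*np.array([-np.sin(yaw),np.cos(yaw)])
def trayedge():
    t=cam("top");T=t["frame"].astype(int);g=T.mean(2)
    b=(T[:,:,2]-T[:,:,0]>6)&(g<100)&box(T.shape,200,113,405,148)
    cols=np.where(b.sum(0)>15)[0];rows=np.where(b[:,cols[0]:cols[0]+40].sum(1)>10)[0]
    return cols[0],rows[0],rows[-1]
def pick(k):
    p=at(MC,MY,k);q=list(down(MY))
    hand.move_gripper(.045,60)
    bot.reach([*p,.12],q);bot.servo_line([*p,.054],velocity=.12);
    hand.move_gripper(0,60);print("grip",st())
    bot.servo_line([*p,.075],velocity=.08);bot.servo_line([*p,.18],velocity=.25);print("lift",st(),trayedge())
def place(k):
    p=at(TC,TY,k);q=list(down(TY))
    bot.servo_line([*p,.18],q,velocity=.25);print("over",st())
    bot.servo_line([*p,.113],velocity=.12)
    z=.113
    while z>.102 and get_obs()["wrist_force"][2]<2.0:
        z-=.0015;bot.servo_line([*p,z],velocity=.03)
    print("down",st())
    hand.move_gripper(.035);bot.servo_line([*p,.18],velocity=.2);print("rel",st())
E
python3 - <<'E'
from cyc import *
print(trayedge())
pick(.084)
c=cam("wrist");crop(c,0,0,640,400,1.25,"h_w.png")
E
```

```text
(np.int64(323), np.int64(120), np.int64(144))
grip t=17.0 p=[ 0.4615 -0.1127  0.0547] F=[-2.9 -0.   6.9] w=0.0088
lift t=18.0 p=[ 0.4614 -0.1126  0.1799] F=[-0.  0. -1.] w=0.0087 (np.int64(323), np.int64(119), np.int64(144))
```

View pics/h_w.png

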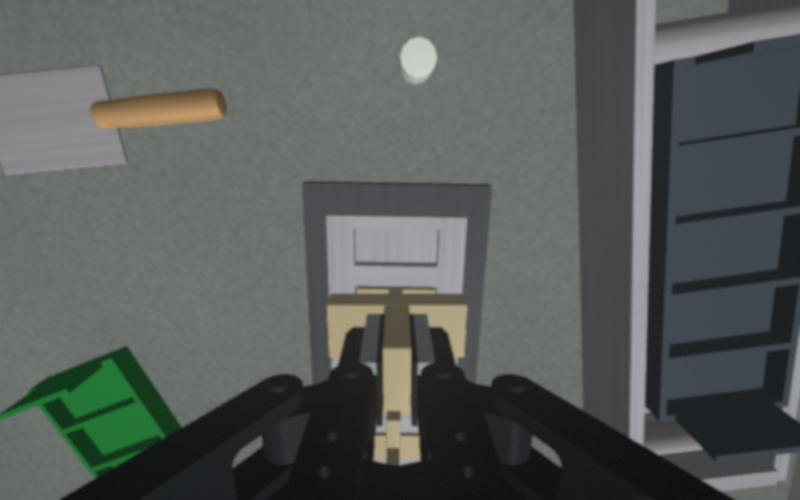

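The casting hangs upright between the pads, with its foot at (397,325), and the first cavity is empty at (395,245). I'll place it now.

Run:
```python
from cyc import *
place(.084)
c=cam("wrist");crop(c,0,0,640,400,1.25,"i_w.png")
```

```text
over t=19.1 p=[ 0.649  -0.0388  0.1791] F=[-0.1  0.1 -1.4] w=0.0087
down t=21.3 p=[ 0.6505 -0.0386  0.1047] F=[-1.6 -0.   4.4] w=0.0090
rel t=22.2 p=[ 0.6502 -0.0386  0.1799] F=[-0.2 -0.1 -0.6] w=0.0351
```

View pics/i_w.png

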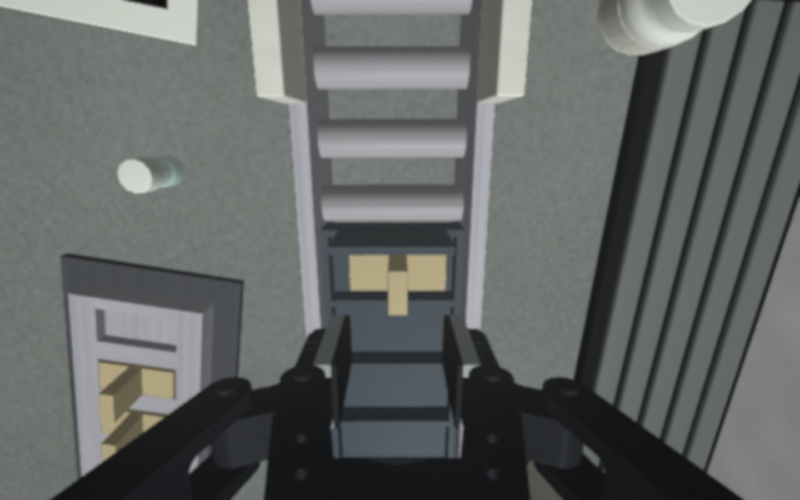

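Casting 1 stands centred in the +y pocket, with its foot at (397,273). I'll carry on with automatic checks.

```bash
cat > loop.py <<'E'
from cyc import *
import sys
for k in map(float,sys.argv[1:]):
    pick(k)
    w=get_obs()["gripper_width"];e=trayedge()
    if not .007<w<.011 or abs(e[0]-323)>1: print("STOP",w,e);break
    place(k)
    c=cam("wrist");crop(c,0,0,640,400,1.0,f"j_{int(k*1000)}.png")
E
python3 loop.py .042 0
```

```text
grip t=24.5 p=[ 0.4567 -0.1544  0.0547] F=[-4.9  0.1  7.9] w=0.0085
lift t=25.5 p=[ 0.4572 -0.1543  0.1799] F=[-0.5  0.5 -0.3] w=0.0091 (np.int64(323), np.int64(118), np.int64(144))
over t=26.6 p=[ 0.6511 -0.0807  0.1792] F=[-0.6 -0.3 -0.5] w=0.0090
down t=28.8 p=[ 0.6526 -0.0806  0.1047] F=[-2.4 -0.1  5.1] w=0.0091
rel t=29.7 p=[ 0.6522 -0.0805  0.1799] F=[-0.7  0.1  0.1] w=0.0345
grip t=32.1 p=[ 0.4519 -0.196   0.0546] F=[-6.9 -0.7  9.2] w=0.0087
lift t=33.0 p=[ 0.453  -0.1961  0.1799] F=[-0.6  0.1 -0.7] w=0.0090 (np.int64(323), np.int64(119), np.int64(144))
over t=34.2 p=[ 0.6532 -0.1226  0.1792] F=[-0.1 -0.  -0.3] w=0.0089
down t=36.4 p=[ 0.6546 -0.1225  0.1046] F=[-2.2  0.9  5.5] w=0.0089
rel t=37.3 p=[ 0.6542 -0.1225  0.1799] F=[ 0.5  0.  -0.5] w=0.0352
```

```bash
python3 loop.py -.042; cd pics; python3 -c "
import cv2;cv2.imwrite('k.png',cv2.hconcat([cv2.resize(cv2.imread(f),(400,250)) for f in ('j_0.png','j_-42.png')]))"
```

```text
grip t=39.6 p=[ 0.4471 -0.2376  0.0545] F=[-7.6  0.9  9.6] w=0.0087
lift t=40.6 p=[ 0.4488 -0.2379  0.1799] F=[-0.1 -0.7 -1.2] w=0.0092 (np.int64(323), np.int64(119), np.int64(144))
over t=41.8 p=[ 0.6553 -0.1645  0.1793] F=[-0.1  0.2 -1.1] w=0.0085
down t=44.0 p=[ 0.6567 -0.1645  0.1045] F=[-1.   1.   4.5] w=0.0088
rel t=44.9 p=[ 0.6563 -0.1644  0.1801] F=[-0.3 -0.  -0.7] w=0.0351
```

View pics/k.png

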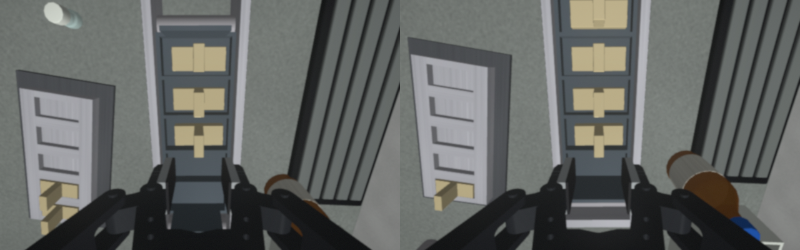

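Four castings stand centred in their pockets, in one column at x ≈ 598 of the right-hand picture. One is left in the mould at (455,193).

```bash
python3 loop.py -.084;  python3 - <<'E'
from cyc import *
q=list(down(TY));bot.reach([.65,-.21,.30],q)
c=cam("wrist");crop(c,0,0,640,400,1.25,"l_w.png")
t=cam("top");crop(t,180,90,440,240,3,"l_t.png");print(st())
E
```

```text
grip t=47.3 p=[ 0.4424 -0.2793  0.0545] F=[-11.   -0.7  10.5] w=0.0083
lift t=48.2 p=[ 0.4447 -0.2797  0.18  ] F=[-0.3 -0.1 -0.7] w=0.0088 (np.int64(323), np.int64(119), np.int64(144))
over t=49.4 p=[ 0.6574 -0.2065  0.1794] F=[-0.5 -0.4 -2. ] w=0.0087
down t=51.6 p=[ 0.6587 -0.2065  0.1044] F=[-0.7  0.5  3.7] w=0.0086
rel t=52.5 p=[ 0.6584 -0.2064  0.1801] F=[-0.1 -0.2 -0.5] w=0.0353
t=53.2 p=[ 0.6491 -0.2097  0.2977] F=[-0.7 -0.2  0.2] w=0.0349
```

View pics/l_w.png

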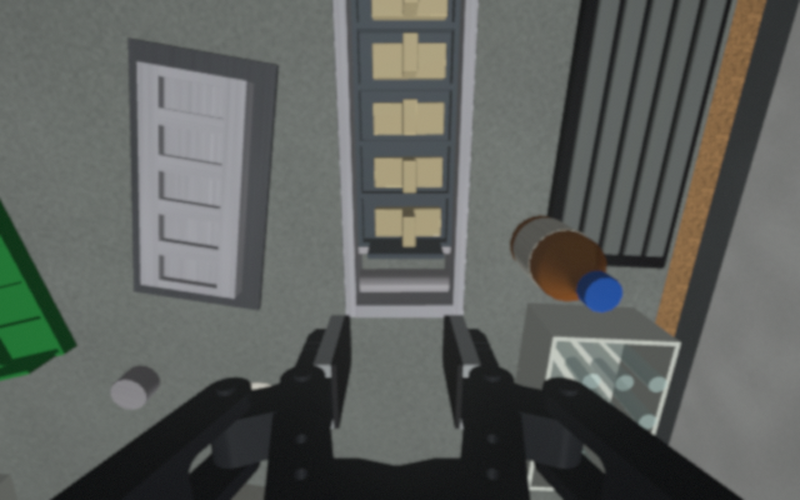

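View pics/l_t.png

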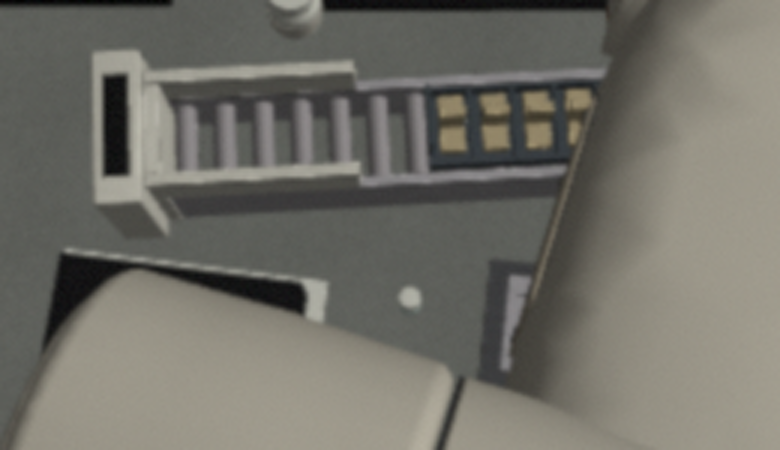

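All five castings stand upright in the tray, the cavities are empty, and the tray hasn't moved. Next I push on the −y end plate with closed fingers, low down, starting slowly.

Run:
```python
from cyc import *
q=list(down(TY))
hand.move_gripper(0,20)
p=at(TC,TY,-.136)
bot.servo_line([*p,.20],q,velocity=.2);bot.servo_line([*p,.098],velocity=.12);print(st())
def go(s,v): 
    p=at(TC,TY,s);bot.servo_line([*p,.098],velocity=v)
go(-.112,.04);print(st())
go(-.02,.06);print(st(),trayedge())
go(.08,.06);print(st())
```

```text
t=55.4 p=[ 0.6617 -0.2586  0.0989] F=[0.5 0.1 0.9] w=0.0001
t=56.1 p=[ 0.6599 -0.2342  0.0979] F=[-0.2 -0.7  0.2] w=-0.0002Traceback (most recent call last):
  File "<stdin>", line 9, in <module>
  File "cyc.py", line 9, in trayedge
    return cols[0],rows[0],rows[-1]
                   ~~~~^^^
IndexError: index 0 is out of bounds for axis 0 with size 0
```

Run:
```python
from cyc import *
print(st())
crop(cam("scene"),150,120,470,330,2.4,"m_s.png")
c=cam("wrist");crop(c,0,0,640,400,1.25,"m_w.png")
```

```text
t=57.8 p=[ 0.6556 -0.1426  0.0982] F=[-0.3  0.3 -0. ] w=-0.0001
```

View pics/m_s.png

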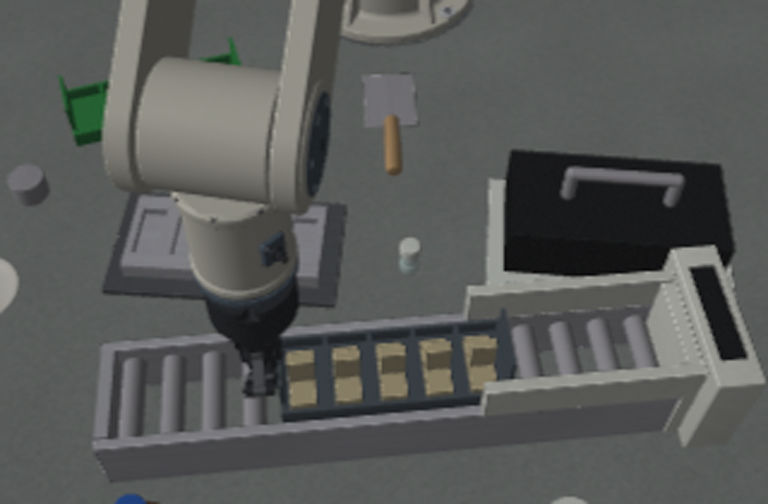

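View pics/m_w.png

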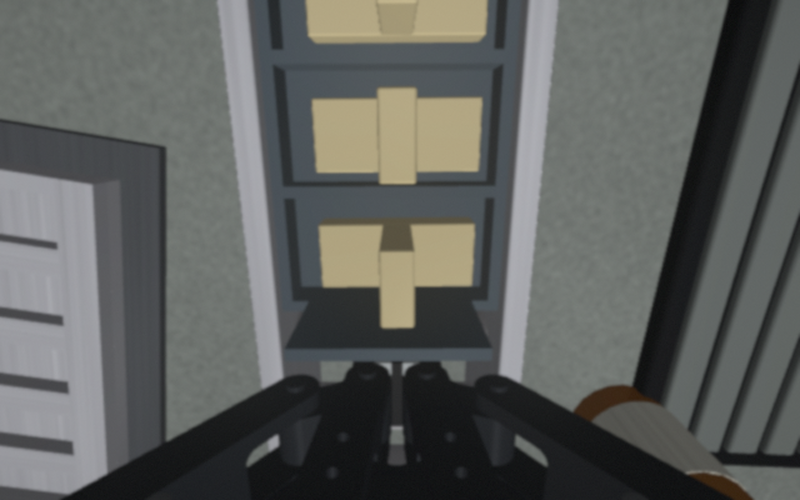

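The push is straight: the tray is moving, all castings stand, and the fingers are against the plate at (390,352). I'll keep going to the stop, watching the force.

Run:
```python
from cyc import *
def go(s,v): 
    p=at(TC,TY,s);bot.servo_line([*p,.098],velocity=v)
go(.118,.07);print(st())
s=.118
while s<.165:
    s+=.002;go(s,.02);f=get_obs()["wrist_force"][1]
    if f<-5: break
print(s,st())
bot.dwell(.3);print(st())
crop(cam("scene"),150,120,470,330,2.4,"n_s.png")
```

```text
t=60.1 p=[ 0.6489 -0.0047  0.098 ] F=[1.  0.1 1.2] w=0.0004
0.136 t=62.3 p=[0.6477 0.0126 0.098 ] F=[-0.3 -5.8  0.1] w=-0.0001
t=62.6 p=[0.6478 0.0126 0.098 ] F=[ 0.4 -5.8 -0.4] w=-0.0001
```

View pics/n_s.png

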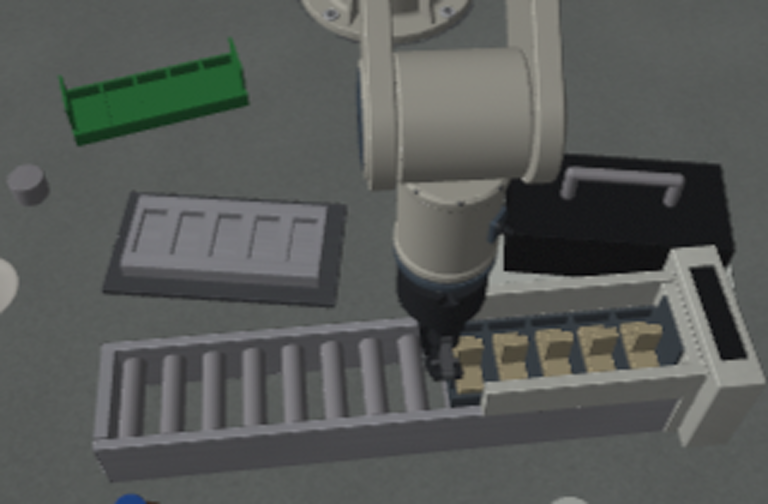

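The stop was felt at s = 0.136, against 0.137 predicted, with a steady 5.8 N reaction. I'll back off, check the tray, then relocate the hood.

Run:
```python
from cyc import *
p=at(TC,TY,.10);bot.servo_line([*p,.098],velocity=.08);bot.servo_line([*p,.30],velocity=.25)
hand.move_gripper(.05,90)
c=cam("wrist");pickle.dump(c,open("w4.pkl","wb"));crop(c,0,0,640,400,1.25,"o_w.png")
q=list(down(np.radians(-7.7)))
bot.reach([.41,.21,.30],q);print(st())
c=cam("wrist");pickle.dump(c,open("w5.pkl","wb"));crop(c,0,0,640,400,1.25,"o_w2.png")
```

```text
t=66.1 p=[0.4108 0.2099 0.3003] F=[ 0.5  0.3 -0.1] w=0.0499
```

View pics/o_w.png

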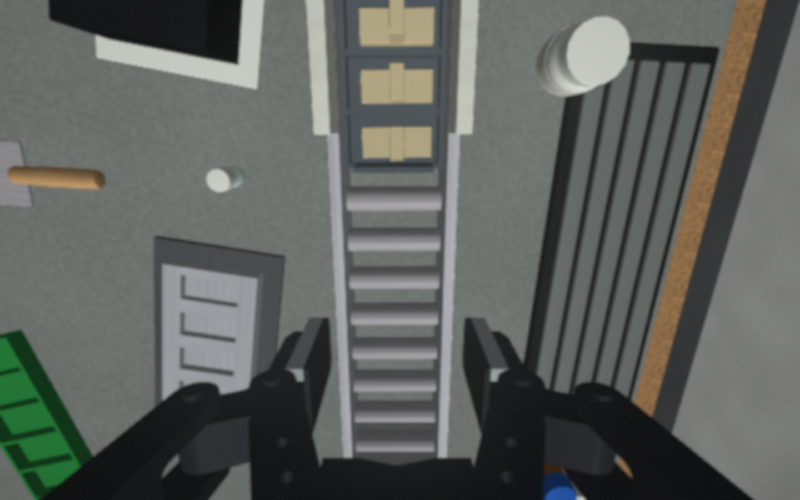

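View pics/o_w2.png

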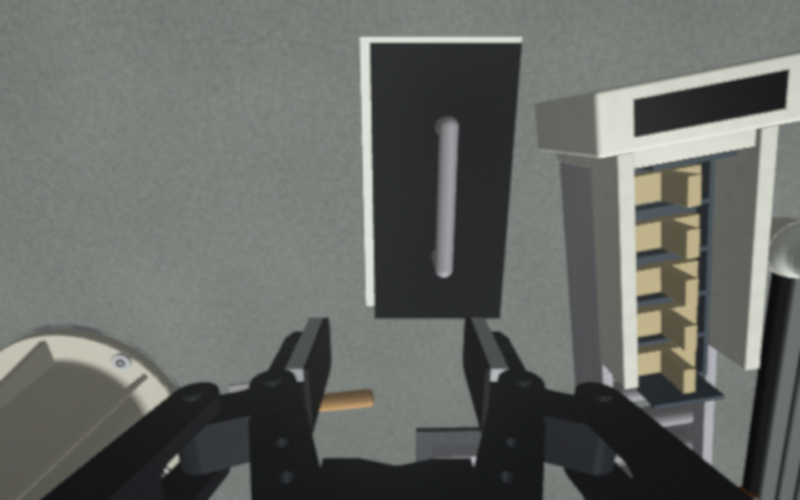

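The tray sits against the bay's stop with all five castings standing. The hood is still on the mat with its handle from (449,120) to (443,272). I'll measure it.

Run:
```python
from meas import *
c=pickle.load(open("w5.pkl","rb"));I=c["frame"].astype(int);g=I.mean(2)
rect(c,(g>95)&box(I.shape,340,85,375,230),.113,"handle")
rect(c,(g<58)&box(I.shape,285,20,430,258),.073,"hood top")
```

```text
handle c [453.9 227.5] size [119.4  12.8] long axis deg 82.19 area 1650
hood top c [453.7 225.9] size [234.5 114.5] long axis deg 82.32 area 21411
```

The hood is where I set it down, within 0.5 mm. I'll regrasp at the same point on the bar and return it to the original spot.

Run:
```python
from h import *
q=list(down(np.radians(-7.7)));x,y=.4533,.228
bot.reach([x,y,.18],q);bot.servo_line([x,y,.106],velocity=.12);hand.move_gripper(0,90);print(st())
bot.servo_line([x,y,.125],velocity=.06);print(st())
bot.servo_line([x,y,.19],velocity=.12);print(st())
q=list(down(np.radians(-5.75)));x,y=.4531,-.1963
bot.servo_line([x,y,.19],q,velocity=.25);print(st())
bot.servo_line([x,y,.150],velocity=.1);print(st())
crop(cam("scene"),150,120,470,330,2.4,"p_s.png")
c=cam("wrist");crop(c,0,0,640,400,1.25,"p_w.png")
```

```text
t=67.9 p=[0.4531 0.2282 0.1066] F=[-3.6  1.   6.6] w=0.0118
t=68.4 p=[0.4536 0.2281 0.1254] F=[-0.2  0.6 -2.4] w=0.0117
t=69.1 p=[0.4529 0.2278 0.1894] F=[ 0.2  0.8 -1.9] w=0.0119
t=70.9 p=[ 0.453  -0.1955  0.1899] F=[-0.   0.8 -1.7] w=0.0112
t=71.5 p=[ 0.4533 -0.1961  0.1501] F=[ 0.5  0.6 -1.6] w=0.0113
```

View pics/p_s.png

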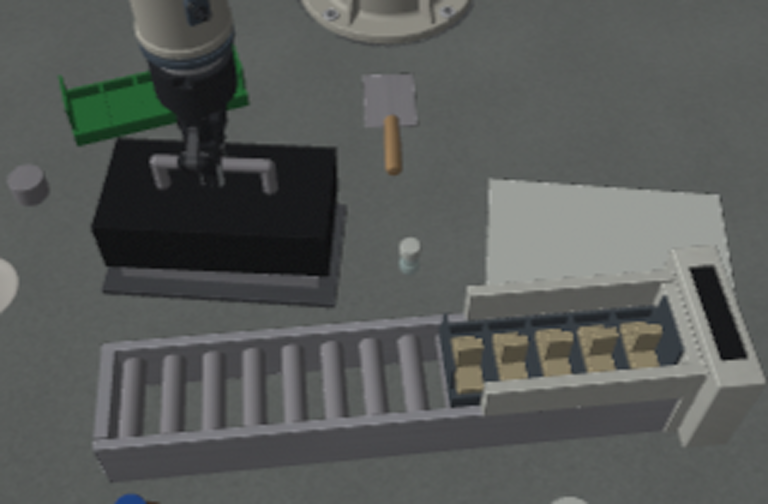

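View pics/p_w.png

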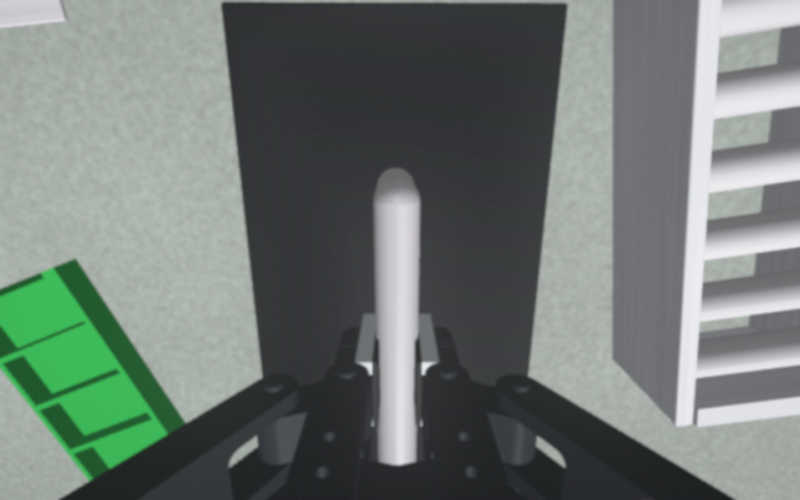

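The grip matches the first one exactly (bar end at (395,168), hood edges at 222/566), and the hood is level above the block. I'll lower it with a force check.

Run:
```python
from h import *
x,y=.4531,-.1963
bl=get_obs()["wrist_force"][2]
z=.150
while z>.108:
    z-=.004 if z>.116 else .0015
    bot.servo_line([x,y,z],velocity=.05);f=get_obs()["wrist_force"]
    if f[2]>2.5: break
print(z,st())
hand.move_gripper(.05);print(st())
bot.servo_line([x,y,.20],velocity=.15)
bot.reach([.40,-.196,.30],list(down(np.radians(-5.75))))
import pickle
c=cam("wrist");pickle.dump(c,open("w6.pkl","wb"));crop(c,0,0,640,400,1.25,"q_w.png")
crop(cam("scene"),150,120,470,330,2.4,"q_s.png");print(st())
from meas import *
I=c["frame"].astype(int);g=I.mean(2)
rect(c,(g>95)&box(I.shape,350,105,390,250),.118,"handle")
rect(c,(g<58)&box(I.shape,306,50,435,274),.078,"hood top")
```

```text
0.11099999999999996 t=74.3 p=[ 0.4527 -0.1963  0.1113] F=[-4.5 -0.2  4. ] w=0.0114
t=74.8 p=[ 0.4532 -0.1963  0.111 ] F=[-0.   1.   0.2] w=0.0501
t=76.1 p=[ 0.3996 -0.1957  0.2985] F=[ 0.5 -0.6 -0.3] w=0.0497
handle c [ 453.8 -197. ] size [120.7  13.1] long axis deg 84.29 area 1673
hood top c [ 453.1 -198. ] size [234.  115.7] long axis deg 84.17 area 21048
```

View pics/q_w.png

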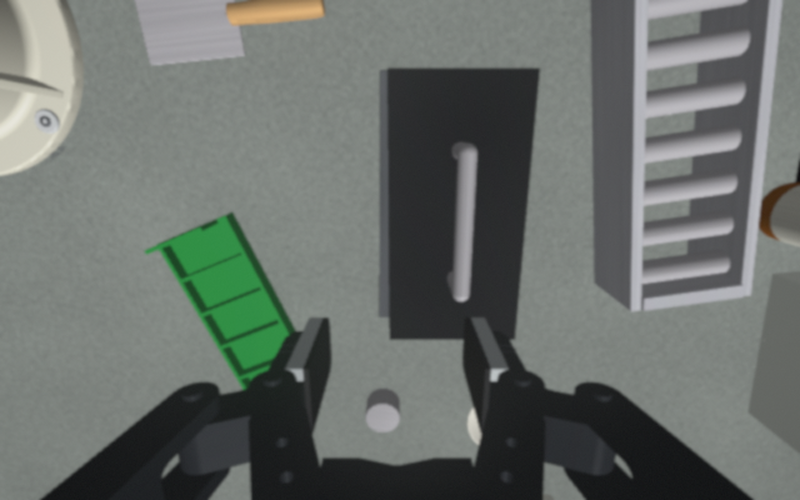

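View pics/q_s.png

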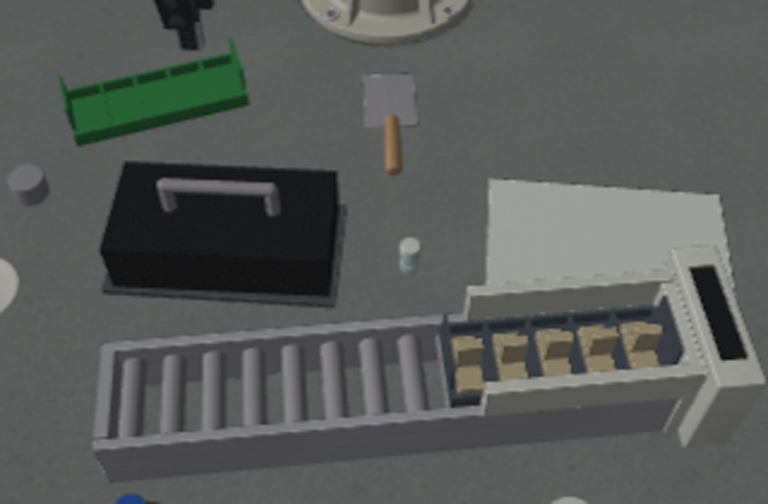

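The hood's readings match the initial seated pose: 453.8/−197.0 against 453.4/−197.0. As a last check, I'll see whether the tray moved after I let go, by comparing the tray region at stop contact with now, and look into the bay from above.

Run:
```python
from meas import *
a=cv2.imread("pics/n_s.png",0);b=cv2.imread("pics/q_s.png",0)
r=(slice(315,400),slice(490,670));print(cv2.phaseCorrelate(np.float32(a[r]),np.float32(b[r]),cv2.createHanningWindow((180,85),cv2.CV_32F)),"in 2.4x px")
bot.reach([.640,.06,.33],list(down(np.radians(2.8))));print(st())
c=cam("wrist");pickle.dump(c,open("w7.pkl","wb"));crop(c,200,0,440,200,3.2,"r_w.png")
```

```text
((-0.03868080024454912, -0.036674440559231414), 1.0054755778371551) in 2.4x px
t=77.5 p=[0.6395 0.0589 0.3298] F=[-0.5  0.2  0.3] w=0.0498
```

View pics/r_w.png

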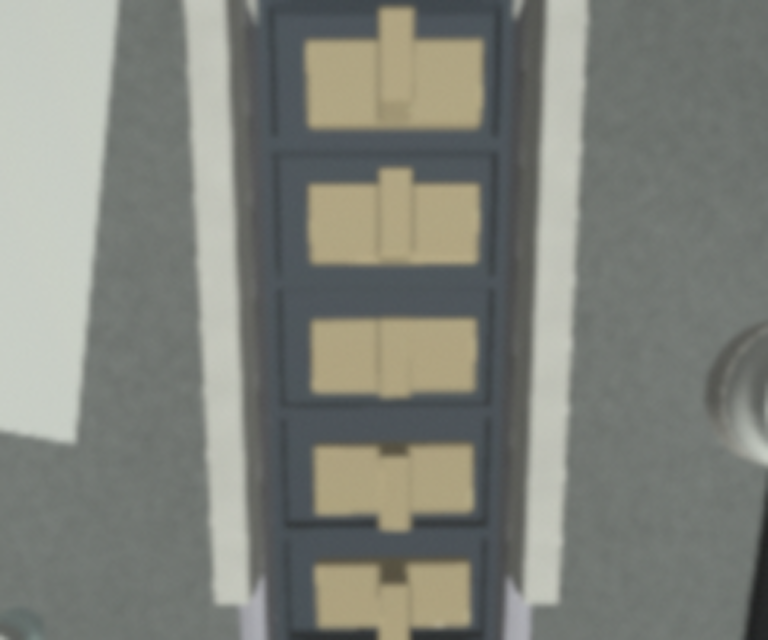

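The tray hasn't shifted since stop contact (under 0.02 px), and all five castings stand flat in their own pockets. The arm is clear, so I hand in after one last scene comparison.

Run:
```python
from h import *
from workcell import hand_in
crop(cam("scene"),150,120,470,330,2.4,"s_s.png")
a=cv2.imread("pics/q_s.png",0);b=cv2.imread("pics/s_s.png",0)
r=(slice(150,310),slice(90,340));print(cv2.phaseCorrelate(np.float32(a[r]),np.float32(b[r])))
hand_in();print(st())
```

```text
((-0.00693909857052688, 0.022210436497275055), 1.0134512727737426)
the job is handed in; nothing more can be done
the job is handed in; nothing more can be done
```

The job is done and handed in at about 78 s of the 210 s. I stood the hood on the mat, then moved all five castings into their own tray pockets. After that I pushed the tray home and put the hood back over the empty mould.

**Final checks:**
- **Castings:** all five stand upright in their pockets, seen from directly above.
- **Tray:** it met the stop within 1 mm of the predicted point, with a steady 5.8 N reaction. It did not shift after I let go.
- **Hood:** touchdown came at its original height. Its measured pose is within 0.5 mm at the handle and 0.1° of the pose before I lifted it. The top-face centre read 2.4 mm different along y, which I put down to edge masking.
- **Bystanders:** I never touched them, but only checked by eye that they were still in place.

**Disagreement:** early top-camera positions differed from the wrist camera's by 3–5 mm in x. I used the wrist camera, and the grasps and fits bore it out.

I saw no knock to the hood or tray and no grip slackening.

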